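# Find the binding handwheel and set it aside for repair

## Task

Three handwheel units stand in the light three-pocket rack; the bearing of one of them binds, the other two run free. Turn the wheel of each by its crank pin at least a sixth of a turn from where it stands and leave it turned, and feel which one drags; then, with a moderate grip, lift that unit out by its hub and gently seat it fully home in the pocket of the single dark repair block. Leave the two free-running units seated in their own pockets and disturb nothing else on the bench.

Things in the scene. Friction and masses are not known exactly. Their poses are not given: they have to be found in the camera images.
- rack: rack: fixed light-wood board 100 x 360 x 40 mm, origin under its centre, z up, with three 63 mm square pockets in a row, sides along its x and y, 32 mm deep (floor 8 mm above the bench), 130 mm apart along its y. One handwheel unit stands in each, all alike: which pocket has the binding one differs each time
- rack_hole0 (a point): centre of the mouth (40 mm above the bench) of the rack's pocket at its -y end; axes as the rack's. The unit in it: loose steel foot 60 mm square, 40 mm tall, with 1.5 mm play each way and about 0.05 rad of yaw in the pocket; on it a level disc-like handwheel on an upright axle, 104 mm across, top face 64 mm above the bench; in all 0.75 to 0.95 kg
- rack_hole1 (a point): the same for the middle pocket. In the middle of each handwheel an aluminium hub, 32 mm across, 64 to 94 mm above the bench: grip it here from above to lift. On the wheel's face, 42 mm from the axle, a black upright crank pin, 12 mm across, 64 to 84 mm above the bench; at the start it points within 0.4 rad of the rack's -x side (the robot's side)
- rack_hole2 (a point): the same for the pocket at the rack's +y end. Wheel, hub and pin turn as one, endlessly either way; the foot cannot. Pushed along its circle, the pin of a free wheel resists with under 0.3 N (and may coast on), that of the binding one with about 4 N all the way, still turning. Lifted by the hub, the binding unit's foot turns with the hub until something stops it
- repair: repair block: fixed dark-wood block 100 x 100 x 40 mm, origin under its centre, z up, with one 63 mm square pocket like the rack's, 32 mm deep, sides along its x and y. The foot is square: any quarter turn fits. Fully home, the foot stands on the pocket floor, the hub as high above the bench as it was in the rack
- repair_hole0 (a point): centre of the mouth of the repair block's pocket, 40 mm above the bench; axes as the block's. A unit is steady under a push along the pin's circle, but tips and wedges in its pocket under a push across it or over about 7 N; a carried unit's foot must pass above the other hubs
Not all that is in view belongs to the job. There is more than one size of the repair; the one meant has the size given above.

How it is judged:
On the way:
1. all three wheels have been turned by hand at least 46 degrees from where they stood (crank pin moved over 33 mm), each unit still in its pocket (distance of each of pin_0, pin_1, pin_2 from where it was at the start of the episode above 0.033 m and z of each of foot_0, foot_1, foot_2 in the frame of rack below 0.012 m and distance of each of foot_0, foot_1, foot_2 from where it was at the start of the episode below 0.008 m), for 0.1 s.
At the end, for the whole second after the job is handed in: The binding unit stands upright and at rest in the repair block's pocket, its foot within 3 mm of the pocket floor and 5 mm of its centre; the two free-running units stand upright in their own pockets of the rack, within 8 mm of where they were (horizontal distance between foot_0 and repair below 0.005 m and z of foot_0 in the frame of repair below 0.011 m and angle between each of foot_0, foot_1, foot_2's own z axis and vertical below 0.06 rad and linear speed of each of unit_0, unit_1, unit_2 below 0.02 m/s and distance of each of foot_1, foot_2 from where it was at the start of the episode below 0.008 m); the robot touches nothing.
It fails at once if a unit is forced or slammed: more than 60 N between it and the rack or the repair block (contact force between any of unit_0, unit_1, unit_2 and rack above 60 N or contact force between any of unit_0, unit_1, unit_2 and repair above 60 N).
It fails at once if a unit is squeezed or pressed too hard by the gripper: contact forces over 90 N in all (contact force between the fingers and unit_0 above 90 N or contact force between the fingers and unit_1 above 90 N or contact force between the fingers and unit_2 above 90 N).
It fails at once if something else on the bench is moved by more than 20 mm (distance of any of mallet, chisel, clamp, offcut, glue, tin, driver from where it was at the start of the episode above 0.02 m).
It also fails if it takes over 69 s, if anything falls off the work surface, if the arm or the gripper's body presses on something with over 40 N, if the wrist force passes 120 N, or if a joint passes its speed limit or range.

## Robot

A 7-joint arm with a two-finger parallel gripper is mounted at the origin on the work surface. World frame = base frame: x ahead of the robot, y to its left, z up, the work surface at z = 0. Lengths are in m, angles in rad, forces in N, time in s.
With the tool pointing down it reaches from about 0.425 to 0.95 m from the base axis. Payload 4.7 kg.
Tool frame: the origin (TCP) lies on the centre line of the jaws, within the pads' length; the fingertips stand robot.nose_length ahead of it and the grasp point (between the pads) lies 8 mm behind it (robot.nose_length is the distance from the TCP to the fingertips, in m); z points along the fingers, y is the line along which they close (so a half turn about z gives the same grasp; the last joint's range is limited). The gripper opens to 85 mm and grips with 20 to 120 N. Pads are 22 mm wide; open, the fingers measure 114 mm over their backs; the gripper's body (76 mm by 85 mm) begins 54 mm behind the grasp point. The pads swing forward as they close: fully open they stand 13 mm farther back than shut.
Start: joints at [1.149, 0.469, -0.049, 1.532, 0.024, 1.141, -0.082], TCP at [0.258, -0.624, 0.242] pointing down, gripper open.
Joint ranges: [-2.59, 2.59], [-0.33, 1.99], [-1.39, 1.29], [0.1, 2.45], [-1.04, 4.18], [0.21, 1.99], [-2.66, 2.66]. Speed limits (rad/s): [2.57, 2.57, 3.14, 3.14, 3.14, 3.14, 3.14].

## Interface

Orientations are given as [roll, pitch, yaw] about the fixed x, y, z axes, in that order (R = Rz(yaw) Ry(pitch) Rx(roll)).
In Python, from plant import robot gives the robot as it stands. Calls block until the motion is done:
- robot.goto(position, orientation): joint-space move of the TCP to a pose.
- robot.move_straight(position, vel=0.15, attitude=None, contact_N=None): straight line of the TCP; attitude=None keeps the orientation; vel is the mean speed in m/s. With contact_N (N) it stops when the force on the tool has changed by that much, and returns True; else False.
- robot.move_joints(angles): joint-space move.
- robot.grip(opening, strength=None): opening from 0.0 (shut) to 1.0 (fully open); strength is the grip in N (None keeps the last); returns when the fingers have stopped.
- robot.sleep(seconds).
- robot.inverse_kinematics(position, orientation): joint angles nearest the present ones, or None.
- robot.sense(): the state.
- robot.grab_frame(name): name is "scene" or "side" or "wrist"; returns a dict with "image" (400x640x3 uint8, red, green, blue), "range_z" (400x640 float32, m along the optical axis (not along the pixel's ray), 0 where there is no reading), "fx", "fy", "cx", "cy" (pixels), "dist_coeffs" ([k1, k2, p1, p2, k3] as OpenCV has them; the pictures are not rectified), "R" (3x3) and "t" (3): a world point X has camera coordinates R X + t. Camera axes: x right, y down, z forward; pixel columns grow to the right and rows downward; lengths in m; the calibration is good to about 2 mm. A picture is of the moment at which its call begins.
A pose or a line that the arm cannot do raises robot.IKError and nothing moves.
- robot.close_job(): hands the job in; it is judged then, once.
The state is a dict: "t": time; "joint_pos": joint angles; "joint_velocities": joint speeds; "effort": joint torques, N m; "tcp_pos": TCP position; "tcp_rot": TCP orientation; "wrist_force": force on the tool from outside, world axes, zero at the start; "torque": the same for the moment, N m; "opening": opening from 0.0 (shut) to 1.0 (fully open); "gripper_force": force on a finger pad.
Only numpy, scipy, OpenCV 4.12 (cv2) and the standard library are available. Lean on these libraries where they do the work, as an engineer would, in place of code of your own. Each camera call takes 0.05 s, during which the arm holds its last target. There are 200 camera calls.

## Working session

There is one attempt and no reset: what is moved stays moved. The work goes in short steps, each a Python script; the robot and the scene stay as the last script left them, time stands still between calls to the robot, and variables do not carry over. Pictures are saved under pics/ and viewed, at most 10 in all, crops included, and the job is handed in when it is done.

```bash
mkdir -p pics; ls; python3 - <<'E'
from plant import robot
import cv2,pickle
for n in("scene","side"):
    f=robot.grab_frame(n); pickle.dump(f,open(n+".pkl","wb")); cv2.imwrite(f"pics/{n}0.png",f["image"][:,:,::-1])
    print(n,f["fx"],f["dist_coeffs"],-f["R"].T@f["t"],f["R"][2])
print(robot.sense(),robot.nose_length)
E
```

```text
pics
scene 472.65841835977034 [-0.14207451  0.          0.          0.          0.        ] [1.20615101 0.23541785 0.86031767] [-0.6371447  -0.25442394 -0.72754044]
side 443.7688095601543 [-0.02799087  0.          0.          0.          0.        ] [-0.06089911  0.49413491  0.76535838] [ 0.50440403 -0.53357591 -0.67887652]
{'t': 0.1, 'joint_pos': array([ 1.1491271 ,  0.46936878, -0.04857592,  1.5335642 ,  0.02407555,
        1.14100238, -0.08232028]), 'joint_velocities': array([-0.0016596 , -0.00231176, -0.00033871, -0.00333318, -0.00086816,
       -0.00070112, -0.00020062]), 'effort': array([ 1.68285342e-04, -5.11517572e+01, -4.73515049e-02, -2.38392252e+01,
        1.07424261e-02,  4.36577495e-03, -7.20227238e-07]), 'tcp_pos': array([ 0.25817213, -0.62313339,  0.24136524]), 'tcp_rot': array([-3.13983497e+00,  4.74344780e-05,  3.92750591e-01]), 'wrist_force': array([ 0.26041673, -0.64955633,  0.04259373]), 'torque': array([-0.01165667,  0.07824365,  0.017229  ]), 'gripper_force': 0.0, 'opening': 1.001425044778838} 0.011
```

View pics/scene0.png

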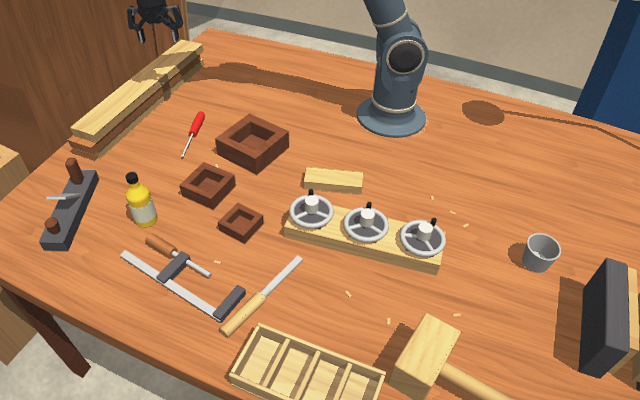

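View pics/side0.png

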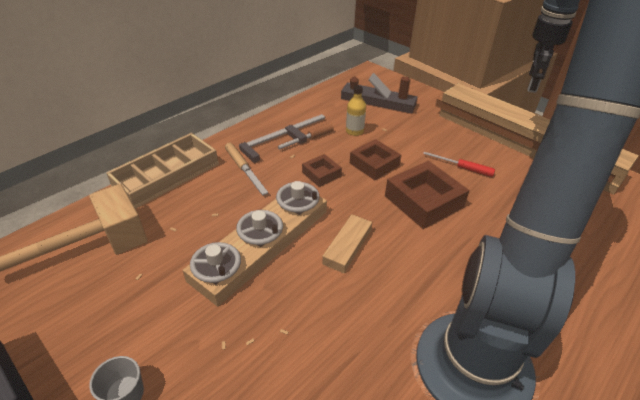

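Scene view: wheel units at about (311,210), (367,224), (422,238), with black pins at (310,195), (367,210) and (433,224). The repair candidates are dark blocks: large (252,143), medium (207,185) and small (240,222). The tray at (305,365) and the offcut at (333,180) aren't candidates. I'll measure the block sizes next.

```bash
cat > v.py <<'E'
import numpy as np,cv2,pickle
def cloud(f):
    h,w=f["range_z"].shape
    K=np.array([[f["fx"],0,f["cx"]],[0,f["fy"],f["cy"]],[0,0,1.]])
    u,v=np.meshgrid(np.arange(w),np.arange(h))
    n=cv2.undistortPoints(np.stack([u,v],-1).reshape(-1,1,2).astype(np.float64),K,np.array(f["dist_coeffs"])).reshape(h,w,2)
    d=np.dstack([n,np.ones((h,w))])          # camera rays
    z=f["range_z"][...,None]
    P=(d*z-f["t"])@f["R"]
    P[f["range_z"]==0]=np.nan
    ray=d@f["R"]; c=-f["R"].T@f["t"]
    return P,ray,c
def on(ray,c,z):  # ray ∩ plane
    return c+ray*((z-c[2])/ray[...,2:3])
E
python3 - <<'E'
from v import *
for n in("scene","side"):
    f=pickle.load(open(n+".pkl","rb")); P,ray,c=cloud(f); hsv=cv2.cvtColor(f["image"],cv2.COLOR_RGB2HSV)
    px={"scene":[(252,143),(207,185),(240,222)],"side":[(427,190),(375,157),(321,168)]}[n]
    for (x,y) in px:
        w=45; s=np.s_[y-w:y+w,x-w:x+w]
        q=P[s].reshape(-1,3); col=hsv[s].reshape(-1,3)
        q=q[(col[:,2]<135)&(q[:,2]>.012)]
        hs=np.histogram(q[:,2],bins=np.arange(0.01,.09,.005))
        print(n,(x,y),hs[0])
    hz=P[...,2]
    m=((hz>.086)&(hz<.102)&(P[...,0]>.3)&(abs(P[...,1])<.5)).astype(np.uint8)
    k,l,st,ce=cv2.connectedComponentsWithStats(m)
    for i in range(1,k):
        if st[i,4]>20: print("hub?",n,ce[i].round(1),st[i,4],np.median(P[l==i],0).round(4))
    m=((hz>.035)&(hz<.045)&(P[...,0]>.3)).astype(np.uint8)
    k,l,st,ce=cv2.connectedComponentsWithStats(m)
    for i in range(1,k):
        if st[i,4]>80:
            r=cv2.minAreaRect(P[l==i][:,:2].astype(np.float32)*1000); print("z40",n,ce[i].round(1),st[i,4],np.round(r[0],1),np.round(r[1],1),round(r[2],1))
E
```

```text
scene (252, 143) [106 163 169 188 194 209 181 157 166 131   7   0   0   0   0]
scene (207, 185) [126 198 214 246 207 217  91  46  47  35   6   0   0   0   0]
scene (240, 222) [111 179 171 199 128  77  17   0   0   0   0   0   0   0   0]
hub? scene [138.  197.4] 173 [ 0.6768 -0.4115  0.0954]
hub? scene [311.1 201.5] 135 [ 0.5218 -0.0474  0.0932]
hub? scene [366.9 214.7] 141 [0.508  0.0808 0.0929]
hub? scene [425.1 228.4] 137 [0.4957 0.2108 0.0937]
hub? scene [427.9 349.2] 2633 [0.7707 0.2866 0.0895]
z40 scene [111.7 132.2] 242 [ 424.7 -733.8] [245.5  93.3] 0.2
z40 scene [248.4 153. ] 186 [ 378.3 -295.5] [ 88.6 181.4] 24.7
z40 scene [206.7 180.7] 770 [ 510.5 -338.8] [104.4 104.8] 84.7
z40 scene [ 71.4 198.9] 556 [ 703.5 -626.4] [208.6  63.5] 23.1
z40 scene [365.2 237. ] 2054 [505.8  80.7] [104.7 361. ] 5.7
z40 scene [ 52.8 235.8] 168 [ 817.3 -578.2] [42.2 62.2] 26.2
z40 scene [545.4 244.8] 110 [385.4 483.6] [67.6 30.1] 73.0
z40 scene [590.2 334.2] 230 [557.5 595.1] [216.9  47.2] 12.8
z40 scene [304.3 364.8] 1002 [877.7  98.1] [245.1 105. ] 89.9
z40 scene [254.8 388.3] 110 [939.   21.9]
[... 664 characters left out ...]
 [2312.6  -70.1] [ 31.4 250.4] 1.6
z40 side [469.5  44.8] 316 [  683.4 -1202.8] [501.7 256. ] 36.7
z40 side [470.7 118.1] 225 [ 423.3 -689.1] [ 12.3 244. ] 89.8
z40 side [159.7 158.8] 567 [886.8 100.6] [244.3 102.1] 89.4
z40 side [375.6 153.7] 583 [ 510.8 -336.1] [105.9 104.6] 84.9
z40 side [171.4 175.1] 287 [822.  101.7] [258.9  15.2] 88.0
z40 side [425.5 179.1] 111 [ 353.6 -335.5] [97.5 48.6] 41.1
z40 side [401.7 196.7] 104 [ 355.  -240.5] [  4.9 111.6] 78.5
z40 side [256.2 244. ] 2098 [506.   83.1] [103.7 363.3] 5.2
z40 side [ 52.  249.5] 254 [783.2 432.8] [212.    7.6] 78.5
z40 side [126.9 236.8] 114 [704.1 300.8] [75.6  8.6] 78.8
z40 side [110.6 373.7] 204 [424.2 479.3] [66.7 37.8] 87.6
```

Chosen: the medium block at (207,185), which measures 104 mm square at z≈40 mm, so it's the 100×100×40 one. The large block stands taller and the small one shorter. It sits at (0.511,-0.337) with yaw about -5°. Next are close wrist looks at the block and then the rack.

```bash
python3 - <<'E'
from plant import robot
from v import *
pi=np.pi
print(robot.inverse_kinematics([.5107,-.3373,.35],[pi,0,-.09]))
robot.goto([.5107,-.3373,.35],[pi,0,-.09]); robot.sleep(.3)
f=robot.grab_frame("wrist"); pickle.dump(f,open("wb.pkl","wb")); a=f["image"]
print(robot.sense()["tcp_pos"],-f["R"].T@f["t"],f["R"][2])
for y in (.083,):
    print(robot.inverse_kinematics([.4757,y,.38],[pi,0,.095]))
robot.goto([.475,.083,.40],[pi,0,.095]); robot.sleep(.3)
f=robot.grab_frame("wrist"); pickle.dump(f,open("wr.pkl","wb")); b=f["image"]
s=robot.sense();print(s["t"],s["tcp_pos"],s["wrist_force"],-f["R"].T@f["t"],f["R"][2])
cv2.imwrite("pics/w1.png",cv2.resize(np.vstack([a,b])[:,:,::-1],(480,600)))
E
```

```text
[ 0.58368171  0.29692872 -0.09030538  1.54003273  0.02734335  1.30586614
 -1.17064956]
[ 0.51040522 -0.33777139  0.34983281] [ 0.57649938 -0.34353366  0.48213851] [-0.26017     0.02380664 -0.9652693 ]
[ 0.13241113  0.07536561 -0.41668481  1.75054817  0.03144545  1.32222406
 -1.76675755]
3.8417 [0.47515386 0.08259461 0.39987803] [-0.03013432  1.25135927 -0.45731957] [0.54140193 0.08896091 0.53220986] [-0.26012215 -0.02420622 -0.96527226]
```

View pics/w1.png

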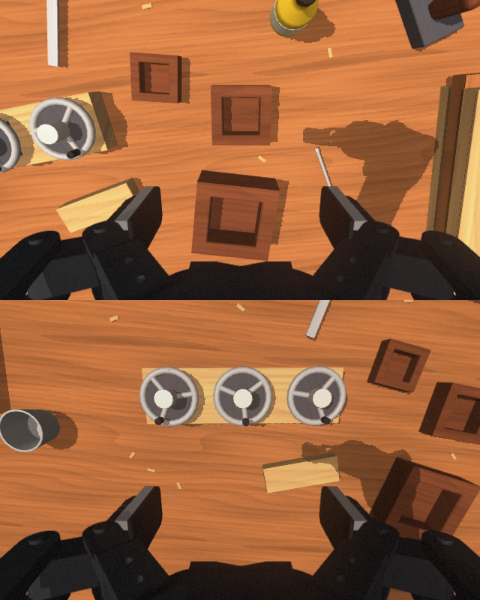

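The medium block appears in the upper wrist view at about (321,153) full-res. In the lower view the hubs are at (217,131), (323,131) and (429,131), and the pins at (212,161), (327,163) and (425,161).

```bash
python3 - <<'E'
from v import *
for n in("wb","wr"):
    f=pickle.load(open(n+".pkl","rb")); P,ray,c=cloud(f); hsv=cv2.cvtColor(f["image"],cv2.COLOR_RGB2HSV)
    T=on(ray,c,.04)
    m=((P[...,2]>.035)&(P[...,2]<.045)).astype(np.uint8)
    k,l,st,ce=cv2.connectedComponentsWithStats(m)
    for i in range(1,k):
        if st[i,4]>300:
            q=T[l==i][:,:2].astype(np.float32)*1000; r=cv2.minAreaRect(q); print(n,ce[i].round(),np.round(r[0],1),np.round(r[1],1),round(r[2],2))
    if n=="wb":
        # pocket inner outline: non-rim area inside rim
        i=l[153-25,321] ; print("lab",i)
        lab=np.argmin(np.hypot(*(ce-[321,153]).T)); mm=(l==lab).astype(np.uint8)
        mm=cv2.morphologyEx(mm,cv2.MORPH_CLOSE,np.ones((3,3)))
        cs,h=cv2.findContours(mm,cv2.RETR_CCOMP,cv2.CHAIN_APPROX_NONE)
        for ct in cs:
            if len(ct)>60:
                q=np.array([T[y,x,:2] for x,y in ct[:,0]],np.float32)*1000; r=cv2.minAreaRect(q); print(" contour",len(ct),np.round(r[0],1),np.round(r[1],1),round(r[2],2))
    if n=="wr":
        H=on(ray,c,.094);G=on(ray,c,.084)
        for (hx,hy),(px,py) in zip([(429,131),(323,131),(217,131)],[(425,161),(327,163),(212,161)]):
            m=((hsv[...,1]<60)&(hsv[...,2]>195)&(P[...,2]>.09)).astype(np.uint8)
            w=np.zeros_like(m);w[hy-22:hy+23,hx-22:hx+23]=1;m&=w
            h=H[m>0][:,:2]; r=cv2.minEnclosingCircle(h.astype(np.float32)*1000)
            m=((hsv[...,2]<70)&(P[...,2]>.079)&(P[...,2]<.09)).astype(np.uint8)
            w[:]=0;w[py-16:py+17,px-18:px+19]=1;m&=w
            p=G[m>0][:,:2]; d=p.mean(0)-h.mean(0)
            print(len(h),h.mean(0).round(4),np.round(r,1) if 0 else r,"pin",len(p),p.mean(0).round(4),np.hypot(*d).round(4),np.arctan2(d[1],d[0]).round(3))
E
```

```text
wb [578.  29.] [ 638.6 -649.1] [74.4 64. ] 23.24
wb [597. 201.] [ 402.1 -690.8] [285.5  10.2] 0.01
wb [321. 153.] [ 510.6 -338. ] [100.2 100. ] 84.71
wb [122. 161.] [521.4 -78.1] [100.8  47.3] 7.76
wb [ 33. 179.] [510.7  31.8] [104.6  83.1] 2.19
wb [318. 242.] [ 393.  -322.9] [143.    5.2] 77.98
lab 12
 contour 314 [ 510.6 -338. ] [100.2 100. ] 84.71
 contour 198 [ 510.9 -338. ] [64.8 63.3] 84.71
wr [274. 126.] [498.2 150.3] [99.  96.5] 5.33
wr [372. 124.] [512.   16.4] [ 98.8 100.4] 5.31
wr [607. 153.] [ 510.1 -333.9] [100.5  99.6] 84.59
wr [ 22. 175.] [400.6 497.5] [67.5 38.2] 19.72
wr [524. 254.] [ 342.1 -237.9] [ 13.8 136. ] 75.75
wr [582. 285.] [ 296.2 -333.5] [ 62.1 118.4] 37.41
483 [ 0.518 -0.047] ((518.0016479492188, -46.88752746582031), 15.335566520690918) pin 67 [ 0.4802 -0.0639] 0.0414 -2.722
486 [0.5055 0.0823] ((505.2853088378906, 82.26221466064453), 15.355810165405273) pin 60 [0.465  0.0732] 0.0415 -2.918
486 [0.4929 0.2118] ((492.7338562011719, 211.63272094726562), 15.48038101196289) pin 61 [0.453 0.222] 0.0412 2.89
```

```bash
cat > turn.py <<'E'
from plant import robot
import numpy as np
pi=np.pi
hub={0:(.518,-.047),1:(.5055,.0823),2:(.4929,.2118)}
phi0={0:-2.722,1:-2.918,2:2.89-2*pi}
def pose(k,ph,z,r=.0415):
    return [hub[k][0]+r*np.cos(ph),hub[k][1]+r*np.sin(ph),z],[pi,0,ph+pi]
def turn(k,total=1.25,n=7,z=.079):
    p,a=pose(k,phi0[k],.16); robot.goto(p,a); robot.sleep(.15)
    b=robot.sense()["wrist_force"]
    hit=robot.move_straight(pose(k,phi0[k],z)[0],vel=.1,contact_N=6)
    s=robot.sense(); print("unit",k,"hit",hit,s["tcp_pos"].round(4),"t",round(s["t"],2))
    if hit: return False
    for i in range(1,n+1):
        ph=phi0[k]+total*i/n; p,a=pose(k,ph,z)
        robot.move_straight(p,vel=.04,attitude=a)
        s=robot.sense(); d=s["wrist_force"]-b; t=np.array([-np.sin(ph),np.cos(ph),0]); r=np.array([np.cos(ph),np.sin(ph),0])
        print(round(ph,2),"tan %.2f rad %.2f z %.2f"%(d@t,d@r,d[2]))
        if np.linalg.norm(d)>8: print("abort"); break
    p,a=pose(k,ph-.1,z); robot.move_straight(p,vel=.04,attitude=a)
    robot.move_straight([p[0],p[1],.16],vel=.12)
    print("t",robot.sense()["t"]); return True
E
python3 - <<'E'
from turn import *
robot.grip(.26,30); print(robot.sense()["opening"],robot.sense()["t"])
turn(1)
E
```

```text
0.2593916562420039 4.4667
unit 1 hit False [0.4655 0.0733 0.0794] t 6.53
-2.74 tan -0.37 rad -1.20 z -0.88
-2.56 tan -0.21 rad -1.08 z -0.77
-2.38 tan -1.10 rad -0.65 z -1.50
-2.2 tan 0.55 rad -1.58 z -1.19
-2.03 tan 0.45 rad -0.39 z -1.13
-1.85 tan 0.77 rad -0.38 z -1.74
-1.67 tan 0.08 rad 0.33 z -1.40
t 9.9333
```

Unit 1 looks free. I'll turn the other two, then take a picture.

```bash
python3 - <<'E'
from turn import *
import cv2,pickle
turn(0) and turn(2)
robot.goto([.475,.083,.40],[pi,0,.095]); robot.sleep(.3)
f=robot.grab_frame("wrist"); pickle.dump(f,open("wr2.pkl","wb")); print(robot.sense()["t"])
cv2.imwrite("pics/w2.png",f["image"][60:220,140:500,::-1].repeat(2,0).repeat(2,1))
E
```

```text
unit 0 hit False [ 0.4806 -0.0638  0.0794] t 11.69
-2.54 tan 0.67 rad -0.12 z 0.49
-2.36 tan 0.50 rad -0.13 z -0.26
-2.19 tan -0.39 rad 0.39 z -1.83
-2.01 tan -0.17 rad -0.97 z -1.05
-1.83 tan 0.45 rad -0.56 z -1.25
-1.65 tan 0.31 rad -0.33 z -0.11
-1.47 tan 0.15 rad -0.88 z -0.65
t 15.1
unit 2 hit False [0.4531 0.2225 0.0795] t 18.18
-3.21 tan -1.31 rad -0.35 z 0.21
-3.04 tan -3.55 rad -0.21 z 0.97
-2.86 tan -3.20 rad -0.07 z 2.05
-2.68 tan -2.21 rad 0.34 z 1.39
-2.5 tan -1.50 rad -0.21 z 0.43
-2.32 tan -1.73 rad 0.13 z -0.45
-2.14 tan -0.97 rad 0.19 z 0.17
t 21.5917
22.95
```

View pics/w2.png

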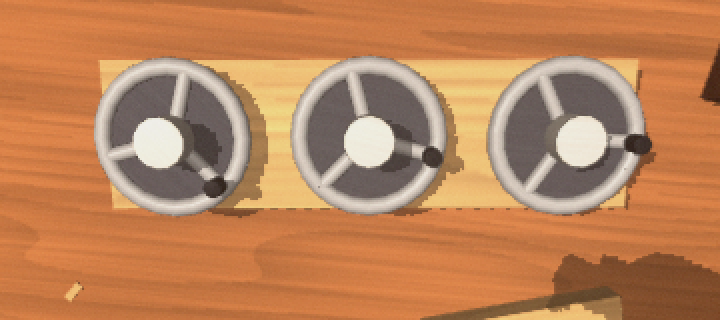

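Unit 2, on the left at about (160,142) in the crop, drags. Its tangential force was -1 to -3.5 N throughout, against about ±0.5 N for the others. All three pins have visibly turned. I'll re-measure before gripping.

```bash
python3 - <<'E'
from v import *
f=pickle.load(open("wr2.pkl","rb")); P,ray,c=cloud(f); hsv=cv2.cvtColor(f["image"],cv2.COLOR_RGB2HSV)
H=on(ray,c,.094);G=on(ray,c,.084)
old=[(.4802,-.0639),(.465,.0732),(.453,.222)]
for k,((hx,hy),(px,py)) in enumerate(zip([(431,131),(324,131),(219,131)],[(459,132),(356,138),(247,153)])):
    m=((hsv[...,1]<60)&(hsv[...,2]>195)&(P[...,2]>.09)).astype(np.uint8)
    w=np.zeros_like(m);w[hy-22:hy+23,hx-22:hx+23]=1;m&=w
    h=H[m>0]; z=np.median(P[m>0][:,2])
    m=((hsv[...,2]<75)&(P[...,2]>.079)&(P[...,2]<.09)).astype(np.uint8)
    w[:]=0;w[py-16:py+17,px-18:px+19]=1;m&=w
    p=G[m>0][:,:2]; d=p.mean(0)-h.mean(0)[:2]
    q=P[(P[...,2]>.088)&(np.hypot(P[...,0]-h[:,0].mean(),P[...,1]-h[:,1].mean())<.012)]
    A=np.linalg.lstsq(np.c_[q[:,:2]-q[:,:2].mean(0),np.ones(len(q))],q[:,2],rcond=None)[0]
    print(k,h.mean(0).round(4),z.round(4),"tilt",A.round(3),"pin",p.mean(0).round(4),np.hypot(*d).round(4),np.arctan2(d[1],d[0]).round(3),"moved",np.hypot(*(p.mean(0)-old[k])).round(4))
E
```

```text
0 [ 0.5181 -0.047   0.094 ] 0.0948 tilt [ 0.002 -0.009  0.095] pin [ 0.5189 -0.0877] 0.0407 -1.551 moved 0.0455
1 [0.5054 0.0824 0.094 ] 0.0948 tilt [-18.713 -12.833   0.31 ] pin [0.4987 0.0412] 0.0417 -1.732 moved 0.0465
2 [0.4924 0.2113 0.094 ] 0.0949 tilt [0.007 0.007 0.095] pin [0.4656 0.1777] 0.043 -2.244 moved 0.0461
```

All three pins have moved about 46 mm and the units are still seated. Next I'll grip unit 2 and square its foot against the pocket play. Then lift it, carry it to hover above the block, and look.

```bash
python3 - <<'E'
from turn import *
import pickle,cv2
x,y=.4924,.2115; yaw=-2.244+pi
robot.goto([x,y,.16],[pi,0,yaw]); robot.grip(.7,35)
b=robot.sense()["wrist_force"]
hit=robot.move_straight([x,y,.078],vel=.1,contact_N=6)
print("hit",hit,robot.sense()["tcp_pos"])
assert not hit
robot.grip(0,35); s=robot.sense(); print("open",s["opening"],s["gripper_force"],s["wrist_force"]-b,s["t"])
for d in (.07,.02):
    robot.move_straight([x,y,.078],vel=.03,attitude=[pi,0,yaw+d]); s=robot.sense(); print(d,s["wrist_force"]-b,s["torque"])
yaw+=.02
robot.move_straight([x,y,.120],vel=.04); s=robot.sense(); print("lift",s["wrist_force"]-b,s["torque"],s["opening"],s["gripper_force"])
robot.move_straight([x,y,.215],vel=.1); s=robot.sense(); print("lift",s["wrist_force"]-b,s["opening"],s["t"])
robot.move_straight([.5107,-.338,.215],vel=.2,attitude=[pi,0,yaw-.185-.05+.05]); robot.sleep(.3)
s=robot.sense(); print(s["tcp_pos"],s["tcp_rot"],s["opening"],s["t"])
for n in("scene","side"):
    f=robot.grab_frame(n); pickle.dump(f,open(n+"h.pkl","wb"))
    cv2.imwrite(f"pics/{n}h.png",f["image"][60:220,(120 if n=="scene" else 290):(310 if n=="scene" else 480),::-1].repeat(3,0).repeat(3,1))
E
```

```text
hit False [0.49280128 0.21189565 0.07852603]
open 0.35753535413579024 34.44316506385803 [-0.14021505 -1.15760825  5.79992933] 25.7833
0.07 [-1.08355414 -1.81544074  7.44948363] [-0.12694014  0.34816404  0.1846014 ]
0.02 [-0.34611969 -0.66377955  6.54011308] [-0.10887989  0.26348574 -0.09745247]
lift [-0.21815813 -0.60343283 -7.24541861] [-0.0082235   0.02229111  0.02295796] 0.36068524335392005 35.711510181427
lift [-0.62672396  0.33840445 -7.40315998] 0.3615562708140998 28.5833
[ 0.51070522 -0.33788191  0.21502724] [3.14159067e+00 9.34725711e-06 7.32749618e-01] 0.3643341951481291 31.7833
```

View pics/sideh.png

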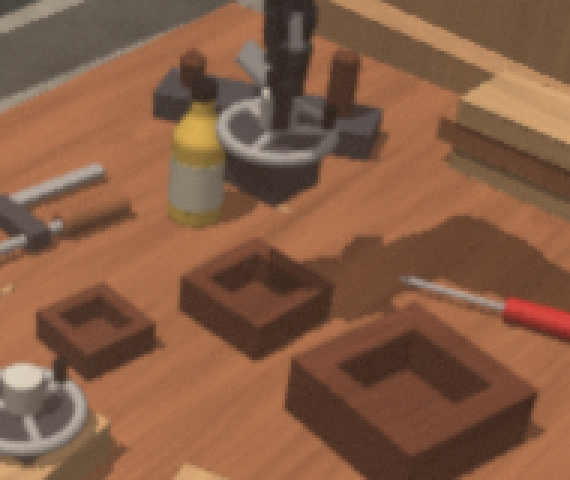

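The unit hangs level over the bench: wheel at crop (278,130), lower foot corner at (278,200), and the target pocket at (257,290). I'll measure the foot's yaw and bottom from the depth clouds.

```bash
python3 - <<'E'
from v import *
c0=np.array([.5107,-.338])
for n in("sceneh","sideh"):
    f=pickle.load(open(n+".pkl","rb")); P,ray,c=cloud(f)
    R=np.hypot(*(P[...,:2]-c0).transpose(2,0,1))
    m=(R<.05)&(P[...,2]>.13)&(P[...,2]<.176)
    q=P[m]; print(n,len(q),"zmin pct",np.percentile(q[:,2],[0,1,5,50]).round(4))
    # two visible faces: split by nominal-frame normal, fit each horizontally
    a=-.0923; e=np.array([[np.cos(a),np.sin(a)],[-np.sin(a),np.cos(a)]])
    l=(q[:,:2]-c0)@e.T
    sx,sy=(1,1) if n=="sceneh" else (-1,1)
    for ax,s in((0,sx),(1,sy)):
        w=(s*l[:,ax]>.024)&(abs(l[:,1-ax])<.024)
        u,v,zz=l[w,1-ax],l[w,ax],q[w,2]
        if w.sum()<20: print(ax,"few",w.sum()); continue
        A=np.c_[u,zz-zz.mean(),np.ones(len(u))]; k=np.ones(len(u),bool)
        for _ in range(4):
            p=np.linalg.lstsq(A[k],v[k],rcond=None)[0]; k=abs(A@p-v)<.003
        print(" axis",ax,"n",k.sum(),"slope yaw",round(p[0]*(1 if ax==1 else -1),3),"tilt",p[1].round(3),"face at",p[2].round(4),"->centre off",round(p[2]-s*.03,4))
E
```

```text
sceneh 305 zmin pct [0.1442 0.1456 0.1475 0.1592]
 axis 0 n 131 slope yaw 0.041 tilt 0.029 face at 0.0281 ->centre off -0.0019
 axis 1 n 119 slope yaw 0.025 tilt 0.015 face at 0.0272 ->centre off -0.0028
sideh 311 zmin pct [0.1438 0.1443 0.1463 0.1597]
 axis 0 n 111 slope yaw 0.029 tilt 0.002 face at -0.0308 ->centre off -0.0008
 axis 1 n 136 slope yaw 0.042 tilt 0.04 face at 0.0309 ->centre off 0.0009
```

Foot yaw is about +0.034 off the pocket, and the foot sits roughly 1 mm toward -x/-y. I'll correct both, then descend with a contact stop and a small search.

```bash
cat > ins.py <<'E'
from turn import *
def insert(cx,cy,yaw,offs):
    b=robot.sense()["wrist_force"]
    for ox,oy,dw in offs:
        a=[pi,0,yaw+dw]
        robot.move_straight([cx+ox,cy+oy,.114],vel=.1,attitude=a)
        b=robot.sense()["wrist_force"]
        hit=robot.move_straight([cx+ox,cy+oy,.0785],vel=.025,contact_N=5)
        s=robot.sense(); print((ox,oy,dw),hit,"z",s["tcp_pos"][2].round(4),"dF",(s["wrist_force"]-b).round(1),"M",s["torque"].round(2),"t",round(s["t"],1))
        if s["tcp_pos"][2]<.103: return
        if s["t"]>50: return
E
python3 - <<'E'
from ins import *
yaw=.7327-.034
s=.0015
insert(.5107+.0008,-.338+.0008,yaw,[(0,0,0),(-s,-s,0),(s,0,0),(0,s,0),(s,s,0),(0,-s,0),(-s,0,0)])
E
```

```text
(0, 0, 0) False z 0.0789 dF [-2.9  1.   3.6] M [ 0.25  0.45 -0.04] t 34.6
```

```bash
python3 - <<'E'
from turn import *
from v import *
p=robot.sense()["tcp_pos"]
h=robot.move_straight([.5113,-.3373,.0765],vel=.02,contact_N=6); s=robot.sense(); print(h,s["tcp_pos"],s["wrist_force"])
p=s["tcp_pos"]
robot.grip(.7); robot.sleep(.2); robot.move_straight([p[0],p[1],.2],vel=.12)
robot.goto([.5107-.03,-.3373,.35],[pi,0,-.09]); robot.sleep(.3)
f=robot.grab_frame("wrist"); pickle.dump(f,open("wf.pkl","wb")); print(robot.sense()["t"])
P,ray,c=cloud(f); hsv=cv2.cvtColor(f["image"],cv2.COLOR_RGB2HSV); H=on(ray,c,.094)
m=(P[...,2]>.088)&(np.hypot(P[...,0]-.511,P[...,1]+.338)<.025)
q=P[m]; print(len(q),"z",np.percentile(q[:,2],[5,50,95]).round(4),"hub",H[m&(hsv[...,1]<60)].mean(0).round(4))
r=np.hypot(P[...,0]-.511,P[...,1]+.338); w=P[(r>.044)&(r<.052)&(P[...,2]>.055)&(P[...,2]<.078)]
A=np.linalg.lstsq(np.c_[w[:,:2]-[.511,-.338],np.ones(len(w))],w[:,2],rcond=None)[0]; print("wheel rim tilt",A.round(4),len(w))
cv2.imwrite("pics/wf.png",f["image"][:,:,::-1])
E
```

```text
False [ 0.51148728 -0.33722282  0.07876722] [-6.45034918  2.88957964  9.33058037]
37.6417
13336 z [0.4059 0.4225 0.4342] hub [ 0.231  -0.2684  0.094 ]
wheel rim tilt [-0.0057  0.001   0.0639] 1508
```

View pics/wf.png

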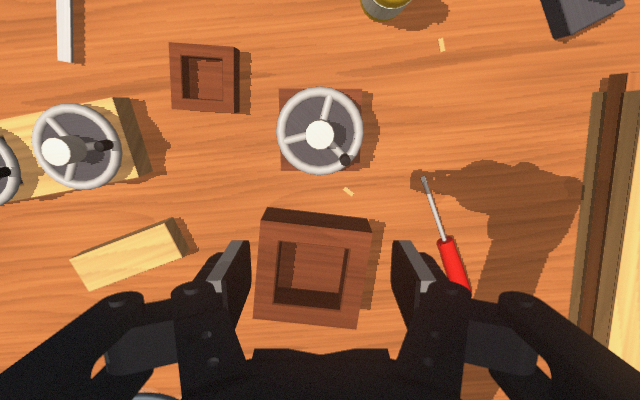

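The unit is seated at about (319,133) in the repair block. Its rim is level at z = 63.9 mm (expected 64 mm), so the foot is fully home. The gripper is clear.

```bash
python3 -c "
from plant import robot
print(robot.close_job())"
```

```text
the job is handed in; nothing more can be done
None
```

The binding unit, from the rack's +y pocket (rack_hole2), is seated fully home in the medium (100 mm) repair block; all three wheels were turned about 65° or more, the other two units stayed in their pockets, and the job was handed in at about 38 s (no verdict was returned).

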